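Set out the sampling vessels by height

TASK

Set out the four sampling vessels on the row of four white discs, one vessel upright in the middle of each disc, in order of height: the shortest on the disc next to the timer, then each taller one in turn, the tallest on the disc next to the stamp. Leave the timer and the stamp where they are, and let go of everything.

Things in the scene. Friction and masses are not known exactly. Their poses are not given: they have to be found in the camera images.
- mini_cup_mid (a point): Shortest vessel: small clear open cup, 32 mm tall, 42 mm across at the rim, narrower below (37 mm at the foot). Starts upright on the desk; z points up through its opening or lid. The point given is on its axis, half-way up.
- beaker_mid (a point): Second: clear glass beaker, open, 58 mm tall, 45 mm body, 48 mm over the rim. Starts upright on the desk; z points up through its opening or lid. The point given is on its axis, half-way up.
- specimen_cup_mid (a point): Third: specimen cup with a red lid that stays on, 77 mm tall; the lid is 66 mm across and takes up the top 18 mm, the body below it tapers from 60 to 48 mm; take it by the lid. Starts upright on the desk; z points up through its opening or lid. The point given is on its axis, half-way up.
- capillary_jar_mid (a point): Tallest vessel: slender round jar with a red cap, 97 mm tall; the cap is 26 mm across and takes up the top 18 mm, the body below it is 24 mm; take it by the cap, so that the cap's edge does not catch on the fingers. Starts upright on the desk; z points up through its opening or lid. The point given is on its axis, half-way up.
- disc_1: One of four equal white plastic discs fixed flat on the desk in one straight row, about 95 mm apart from middle to middle: 76 mm across, 3 mm thick, a dark grey ring 4 mm wide just inside the rim. disc_1 is at the robot's left end of the row, disc_4 at its right end. Origin: middle of the underside, on the desk; z up.
- disc_2: One of four equal white plastic discs fixed flat on the desk in one straight row, about 95 mm apart from middle to middle: 76 mm across, 3 mm thick, a dark grey ring 4 mm wide just inside the rim. disc_1 is at the robot's left end of the row, disc_4 at its right end. Origin: middle of the underside, on the desk; z up.
- disc_3: One of four equal white plastic discs fixed flat on the desk in one straight row, about 95 mm apart from middle to middle: 76 mm across, 3 mm thick, a dark grey ring 4 mm wide just inside the rim. disc_1 is at the robot's left end of the row, disc_4 at its right end. Origin: middle of the underside, on the desk; z up.
- disc_4: One of four equal white plastic discs fixed flat on the desk in one straight row, about 95 mm apart from middle to middle: 76 mm across, 3 mm thick, a dark grey ring 4 mm wide just inside the rim. disc_1 is at the robot's left end of the row, disc_4 at its right end. Origin: middle of the underside, on the desk; z up.
- timer_mid (a point): Small white countdown timer, 58 x 64 mm, 22 mm high, lying loose on the desk beyond one end of the row (either end), about 105 mm from the middle of the end disc; it marks the end of the shortest vessel. Not to be moved. The point given is its centre.
- stamp_mid (a point): Brown wooden rubber stamp, 23 x 50 mm, 56 mm high with a turned knob, standing loose on the desk beyond the other end of the row, about 105 mm from the middle of the end disc; it marks the end of the tallest vessel. Not to be moved. The point given is its centre, half-way up.
Not all that is in view belongs to the job. Leave any purple look-alike of the part that bears specimen_cup_mid alone.

How it is judged:
By the outcome, as a careful person would: the job done as asked, in the order asked, and still so for the second after the job is handed in, with the robot touching nothing.
It also fails if it takes over 93 s, if anything falls off the work surface, if the arm or the gripper's body presses on something with over 40 N, if the wrist force passes 120 N, or if a joint passes its speed limit or range.

ROBOT

A 6-joint arm with a two-finger parallel gripper is mounted at the origin on a cart in front of the work surface, level with it; the furniture and walls round the work are solid. World frame = base frame: x ahead of the robot, y to its left, z up, the work surface at z = 0. Lengths are in m, angles in rad, forces in N, time in s.
With the tool pointing down it reaches from about 0.325 to 0.85 m from the base axis. Payload 15.5 kg.
Tool frame: the origin (TCP) lies on the centre line of the jaws, within the pads' length; the fingertips stand bot.tip_extent ahead of it and the grasp point (between the pads) lies 11 mm behind it (bot.tip_extent is the distance from the TCP to the fingertips, in m); z points along the fingers, y is the direction in which the jaws open and shut (so a half turn about z gives the same grasp; the last joint's range is limited). The gripper opens to 91 mm and grips with 3 to 60 N. Pads are 32 mm wide; open, the fingers measure 118 mm over their backs; the gripper's body (76 mm by 178 mm) begins 60 mm behind the grasp point.
Start: joints at [-1.282, 0.494, 1.345, -0, 1.302, -0.096], TCP at [0.235, -0.579, 0.222] pointing down, gripper open.
Joint ranges: [-2.91, 2.91], [-0.82, 2.16], [0.22, 2.67], [-1.22, 4.37], [0.12, 2.79], [-3.08, 3.08]. Speed limits (rad/s): [1.89, 1.89, 2.57, 3.01, 3.01, 3.01].

INTERFACE

Orientations are given as a unit quaternion [w, x, y, z].
In Python, from workcell import bot gives the robot as it stands. The module is installed in compiled form; this text tells all that it offers. Calls block until the motion is done:
- bot.move_ptp(position, orientation): joint-space move of the TCP to a pose.
- bot.line_to(position, feed=0.15, rotation=None, force_limit=None): straight line of the TCP; rotation=None keeps the orientation; feed is the mean speed in m/s. With force_limit (N) it stops when the force on the tool has changed by that much, and returns True; else False.
- bot.move_j(angles): joint-space move.
- bot.set_gripper(opening, strength=None): opening from 0.0 (shut) to 1.0 (fully open); strength is the grip in N (None keeps the last); returns when the fingers have stopped.
- bot.pause(seconds).
- bot.inverse_kinematics(position, orientation): joint angles nearest the present ones, or None.
- bot.grab_frame(name): name is "scene" or "top" or "wrist"; returns a dict with "pixels" (400x640x3 uint8, red, green, blue), "fx", "fy", "cx", "cy" (pixels), "position" and "rotation" of the camera in the world; the wrist camera has in their place "T_tool_cam" (4x4, takes a point from camera to tool coordinates, whose origin is the TCP and whose axes are the flange's). Camera axes: x right, y up, looking along -z (the intrinsics and any distortion apply to the point x, -y, -z); pixel columns grow to the right and rows downward; lengths in m; the calibration is good to about 2 mm. A picture is of the moment at which its call begins: read the wrist's pose just before it. There is no depth.
A pose or a line that the arm cannot do raises bot.MotionError and nothing moves.
- bot.finish_job(): hands the job in, once; it reports no verdict.
Trained networks look in a picture, given as the dict that the camera call returned (one of the last four; its "shot" number tells which), for a name from the list of things; names that differ only in an ending like _2 or _b are one class to them, and where a whole thing is asked for, a point or a joint stands for the part that bears it (a point fixed in the world has none). Each returns a list of dicts, best first, with "conf" (0 to 1); they miss things now and then, are a little off and sometimes report something else, mostly with a low value. They report only what shows in the picture. A call takes as long as a camera call. They do not tell look-alikes from the thing itself.
- bot.find_in(picture, query): "position" ([x, y, z] in m, in the coordinates of the camera as it stood for that picture, good to about 4 mm: the middle of the surface that is visible of it).
Readings, each from a call of its own:
- bot.current_clock(): time.
- bot.current_joints(): joint angles.
- bot.current_qvel(): joint speeds.
- bot.current_effort(): joint torques, N m.
- bot.current_tool_pos(): TCP position.
- bot.current_tool_rot(): TCP orientation.
- bot.current_ft_force(): force on the tool from outside, world axes, zero at the start.
- bot.current_torque(): the same for the moment, N m.
- bot.current_finger_gap(): opening from 0.0 (shut) to 1.0 (fully open).
Only numpy, scipy, OpenCV 4.12 (cv2) and the standard library are available. Lean on these libraries where they do the work, as an engineer would, in place of code of your own. Each camera call takes 0.05 s, during which the arm holds its last target.

## Working session

There is one attempt and no reset: what is moved stays moved. The work goes in short steps, each a Python script; the robot and the scene stay as the last script left them, time stands still between calls to the robot, and variables do not carry over. Pictures are saved under pics/ and viewed, and the job is handed in when it is done.

```bash
mkdir -p pics; cat > h.py <<'E'
from workcell import bot
import numpy as np, cv2
from scipy.spatial.transform import Rotation as R
def save(f,n,s=1): cv2.imwrite('pics/'+n,cv2.cvtColor(f['pixels'],cv2.COLOR_RGB2BGR))
def rot(r):
    r=np.array(r,float)
    return r if r.shape==(3,3) else R.from_quat(r[[1,2,3,0]]).as_matrix()
def campose(f,tp=None,tr=None):
    if 'position' in f: return np.array(f['position']),rot(f['rotation'])
    T=np.array(f['T_tool_cam']); Rt=rot(tr)
    return Rt@T[:3,3]+np.array(tp), Rt@T[:3,:3]
def proj(f,P,pose):
    p,Rm=pose; c=Rm.T@(np.array(P)-p); c=np.array([c[0],-c[1],-c[2]])
    return f['cx']+f['fx']*c[0]/c[2], f['cy']+f['fy']*c[1]/c[2]
def unproj(f,u,v,z,pose):
    p,Rm=pose; d=Rm@np.array([(u-f['cx'])/f['fx'],-(v-f['cy'])/f['fy'],-1.]); return p+d*(z-p[2])/d[2]
E
python3 - <<'E'
from h import *
for n in('scene','top'):
    f=bot.grab_frame(n); save(f,n+'0.png'); P=campose(f); print(n,[ (k,f[k]) for k in f if k!='pixels'])
    for q in ['mini_cup_mid','beaker_mid','specimen_cup_mid','capillary_jar_mid','disc_1','timer_mid','stamp_mid']:
        for d in bot.find_in(f,q)[:6]:
            w=P[0]+P[1]@np.array(d['position']); print(q,round(d['conf'],2),w.round(3),np.round(proj(f,w,P)))
print(bot.current_clock(),bot.tip_extent,bot.current_tool_rot())
E
```

```text
scene [('fx', 457.3292542210515), ('fy', 457.3292542210515), ('cx', 316.10988377869194), ('cy', 197.17228399005626), ('position', array([0.16650888, 0.60459353, 0.90231266])), ('rotation', array([-0.28147159, -0.10762195,  0.31649849,  0.89945537])), ('shot', 1)]
mini_cup_mid 0.77 [ 0.455 -0.142  0.019] [397. 178.]
beaker_mid 0.8 [ 0.453 -0.007  0.031] [371. 210.]
beaker_mid 0.31 [0.445 0.302 0.074] [295. 302.]
specimen_cup_mid 0.97 [0.54  0.31  0.079] [255. 279.]
specimen_cup_mid 0.91 [ 0.531 -0.263  0.069] [396. 126.]
specimen_cup_mid 0.89 [0.431 0.153 0.079] [342. 251.]
capillary_jar_mid 0.54 [0.445 0.298 0.071] [297. 301.]
capillary_jar_mid 0.54 [ 0.619 -0.001  0.001] [313. 190.]
disc_1 0.95 [ 0.618 -0.    -0.001] [313. 191.]
disc_1 0.92 [ 0.62  -0.097  0.006] [333. 166.]
disc_1 0.65 [ 0.616  0.096 -0.002] [291. 216.]
disc_1 0.56 [0.623 0.193 0.004] [264. 241.]
timer_mid 0.77 [ 0.606 -0.185  0.019] [355. 145.]
stamp_mid 0.69 [0.623 0.295 0.02 ] [234. 268.]
top [('fx', 441.2622882839242), ('fy', 441.2622882839242), ('cx', 315.04959485363327), ('cy', 197.01283725330188), ('position
[... 281 characters left out ...]
076] [439. 221.]
specimen_cup_mid 0.85 [0.541 0.299 0.076] [230. 201.]
specimen_cup_mid 0.71 [0.434 0.139 0.076] [283. 244.]
specimen_cup_mid 0.65 [ 0.46  -0.014 -0.001] [338. 242.]
specimen_cup_mid 0.31 [0.45  0.285 0.094] [229. 233.]
capillary_jar_mid 0.56 [0.449 0.288 0.096] [228. 233.]
capillary_jar_mid 0.3 [ 0.609 -0.203  0.019] [407. 196.]
disc_1 0.95 [0.616 0.092 0.002] [306. 187.]
disc_1 0.93 [ 0.615 -0.103  0.005] [372. 192.]
disc_1 0.77 [0.624 0.189 0.004] [274. 182.]
disc_1 0.75 [ 0.618 -0.001 -0.001] [337. 189.]
timer_mid 0.92 [ 0.609 -0.201  0.02 ] [406. 196.]
timer_mid 0.2 [ 0.617 -0.1    0.005] [371. 191.]
0.8 0.008 [1.54614443e-05 9.81548915e-01 1.91211210e-01 1.14500277e-05]
```

View pics/scene0.png

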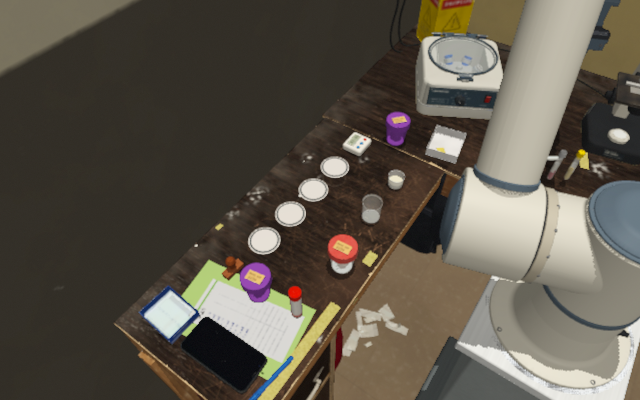

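View pics/top0.png

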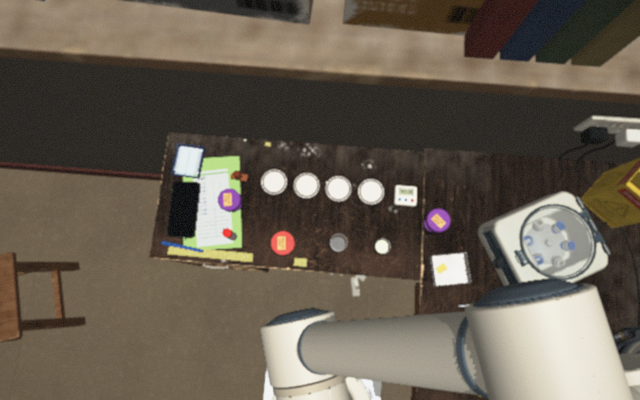

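The timer is at the robot's right end (y≈-0.2) and the stamp at its left (y≈0.29). So the order from disc_4 to disc_1 is mini cup, beaker, red specimen cup (scene 343,250), jar. Next, closer wrist views.

```bash
cat >> h.py <<'E'
def quat(yaw):  # tool down, tool y-axis horizontal; yaw=0 => jaws along world y
    Rm=R.from_euler('z',yaw)*R.from_euler('x',np.pi); q=Rm.as_quat(); return [q[3],q[0],q[1],q[2]]
def wrist(n):
    tp=bot.current_tool_pos(); tr=bot.current_tool_rot(); f=bot.grab_frame('wrist'); save(f,n); return f,campose(f,tp,tr)
E
python3 - <<'E'
from h import *
f,P=wrist('w0.png'); print(np.array(f['T_tool_cam']).round(3),f['fx'],[k for k in f])
print(P[0]-bot.current_tool_pos(), P[1][:,2])
for y,n in((-0.08,'w1.png'),(0.17,'w2.png')):
  for yaw in (0,np.pi,):
    print(y,yaw,bot.inverse_kinematics([0.45,y,0.36],quat(yaw)))
E
```

```text
[[-0.001  0.956  0.292  0.082]
 [ 1.     0.001  0.     0.   ]
 [ 0.     0.292 -0.956 -0.164]
 [ 0.     0.     0.     1.   ]] 351.9950845447557 ['pixels', 'fx', 'fy', 'cx', 'cy', 'T_tool_cam', 'shot']
[0.07661285 0.03051703 0.16409411] [0.27103993 0.10929236 0.95634332]
-0.08 0 [-3.06711872e-01  1.30434449e-01  1.50815387e+00 -4.44089210e-16
  1.50300433e+00  1.26408445e+00]
-0.08 3.141592653589793 [-0.30671187  0.13043445  1.50815387  0.          1.50300433 -1.8775082 ]
0.17 0 [ 2.36986476e-01  1.69205315e-01  1.46020286e+00 -4.44089210e-16
  1.51218448e+00  1.80778280e+00]
0.17 3.141592653589793 [ 0.23698648  0.16920532  1.46020286  0.          1.51218448 -1.33380985]
```

```bash
python3 - <<'E'
from h import *
for y,n in((-0.08,'w1.png'),(0.17,'w2.png')):
    bot.move_ptp([0.46,y,0.30],quat(np.pi)); f,P=wrist(n)
    for q in ['mini_cup_mid','beaker_mid','specimen_cup_mid','capillary_jar_mid','disc_1','timer_mid','stamp_mid']:
        for d in bot.find_in(f,q)[:6]:
            w=P[0]+P[1]@np.array(d['position']); print(q,round(d['conf'],2),w.round(3),np.round(proj(f,w,P)))
    np.savez(n+'.npz',p=P[0],R=P[1],k=[f[k] for k in('fx','fy','cx','cy')])
print(bot.current_clock())
E
```

```text
mini_cup_mid 0.87 [ 0.461 -0.144  0.017] [270. 156.]
beaker_mid 0.72 [ 0.459 -0.009  0.024] [377. 156.]
specimen_cup_mid 0.94 [0.546 0.28  0.068] [617. 233.]
specimen_cup_mid 0.78 [0.44  0.134 0.078] [514. 147.]
specimen_cup_mid 0.76 [ 0.531 -0.281  0.082] [148. 227.]
capillary_jar_mid 0.96 [0.447 0.283 0.043] [623. 148.]
capillary_jar_mid 0.26 [0.436 0.133 0.079] [515. 144.]
disc_1 0.97 [ 0.623 -0.004  0.005] [373. 265.]
disc_1 0.95 [ 0.614 -0.103  0.006] [305. 260.]
disc_1 0.92 [0.61  0.18  0.009] [502. 258.]
disc_1 0.72 [0.6   0.116 0.005] [457. 251.]
timer_mid 0.95 [ 0.607 -0.183  0.023] [246. 261.]
mini_cup_mid 0.96 [ 0.461 -0.142  0.024] [ 74. 157.]
beaker_mid 0.55 [ 0.454 -0.024  0.036] [163. 154.]
specimen_cup_mid 0.94 [0.439 0.139 0.079] [293. 147.]
specimen_cup_mid 0.8 [ 0.538 -0.261  0.016] [  2. 212.]
specimen_cup_mid 0.66 [0.533 0.3   0.076] [431. 225.]
capillary_jar_mid 0.61 [0.444 0.287 0.1  ] [433. 154.]
capillary_jar_mid 0.53 [0.623 0.19  0.008] [335. 266.]
disc_1 0.95 [0.617 0.092 0.007] [267. 262.]
disc_1 0.95 [ 0.603 -0.089  0.005] [140. 253.]
disc_1 0.75 [0.624 0.19  0.008] [334. 267.]
disc_1 0.69 [ 0.597 -0.025  0.007] [184. 249.]
timer_mid 0.85 [ 0.591 -0.193  0.023] [ 57. 251.]
timer_mid 0.73 [0.617 0.096 0.008] [269. 262.]
timer_mid 0.34 [0.444 0.288 0.099] [434. 155.]
stamp_mid 0.51 [0.625 0.274 0.017] [393. 270.]
4.625
```

View pics/w1.png

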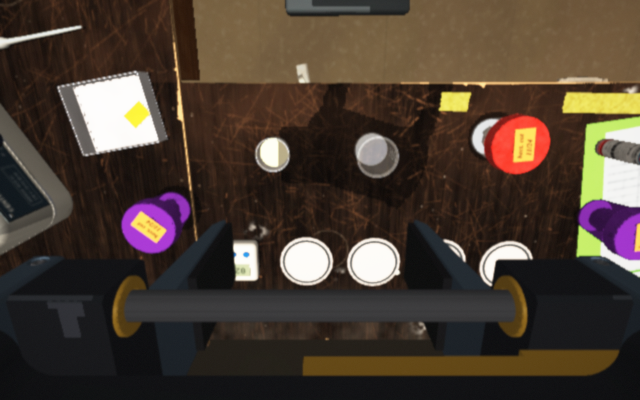

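View pics/w2.png

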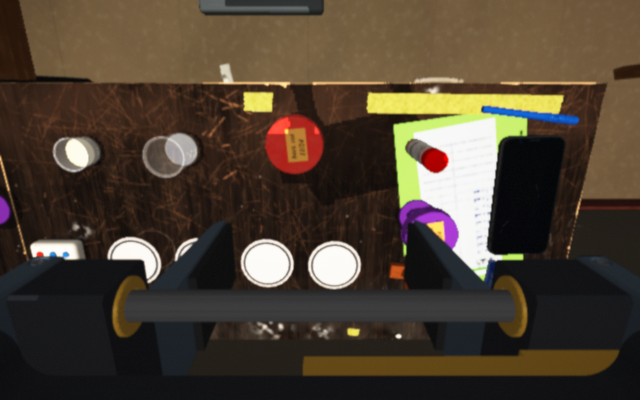

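Wrist views: w1 shows the mini cup at (272,155), the beaker at (377,155) and disc_4/disc_3 at (306,262)/(373,262). w2 shows the red lid at (295,144), the jar cap at (434,159) and disc_2/disc_1 at (267,263)/(334,265). I'll fit the discs and lids properly.

```bash
python3 - <<'E'
from h import *
fs={}
for n in('scene','top'):
    f=bot.grab_frame(n); fs[n]=(f,campose(f))
for n in('w1','w2'):
    d=np.load(n+'.png.npz'); k=d['k']
    im=cv2.cvtColor(cv2.imread('pics/'+n+'.png'),cv2.COLOR_BGR2RGB)
    fs[n]=(dict(pixels=im,fx=k[0],fy=k[1],cx=k[2],cy=k[3]),(d['p'],d['R']))
for n in fs:
    f,P=fs[n]; im=f['pixels'].astype(int)
    w=((im.min(2)>150)&(im.max(2)-im.min(2)<60)).astype(np.uint8)
    c,_=cv2.findContours(w,cv2.RETR_EXTERNAL,cv2.CHAIN_APPROX_NONE)
    for q in c:
        if len(q)<20 or cv2.contourArea(q)<200: continue
        e=cv2.fitEllipse(cv2.convexHull(q)) if len(cv2.convexHull(q))>5 else None
        if e is None: continue
        x=unproj(f,*e[0],0.003,P)
        if .55<x[0]<.66 and -.15<x[1]<.25: print(n,'disc',np.round(e[0],1),np.round(e[1],1),x.round(4))
    r=((im[...,0]>130)&(im[...,1]<70)&(im[...,2]<70)).astype(np.uint8)
    r=cv2.morphologyEx(r,cv2.MORPH_CLOSE,np.ones((5,5)))
    c,_=cv2.findContours(r,cv2.RETR_EXTERNAL,cv2.CHAIN_APPROX_NONE)
    for q in c:
        if cv2.contourArea(q)<40: continue
        e=cv2.fitEllipse(cv2.convexHull(q)); 
        print(n,'red',np.round(e[0],1),np.round(e[1],1),[unproj(f,*e[0],z,P).round(4) for z in (.077,.095)])
f,P=fs['w1']
print('mini',unproj(f,272.5,155,.016,P),'beaker',unproj(f,377,155,.029,P))
a=cv2.imread('pics/w1.png')
cv2.imwrite('pics/w1z.png',cv2.resize(a[115:195,235:415],None,fx=4,fy=4,interpolation=cv2.INTER_CUBIC))
E
```

```text
scene disc [263.8 240.4] [26.5 32.5] [0.6235 0.1923 0.003 ]
scene disc [290.  213.7] [24.8 30.6] [0.6202 0.0945 0.003 ]
scene red [294.3 293.4] [12.1 14.6] [array([0.4559, 0.2898, 0.077 ]), array([0.4496, 0.2966, 0.095 ])]
scene red [342.7 248.5] [28.8 29.8] [array([0.4342, 0.1469, 0.077 ]), array([0.4284, 0.1569, 0.095 ])]
scene red [527.4  88.7] [11.5 13.6] [array([ 0.2935, -0.6006,  0.077 ]), array([ 0.2907, -0.5743,  0.095 ])]
top disc [370.7 191.2] [24.8 25.9] [ 0.6184 -0.0997  0.003 ]
top disc [337.8 188.2] [24.8 26. ] [ 0.6194 -0.0018  0.003 ]
top disc [306.2 185.2] [24.7 25.7] [0.621  0.0929 0.003 ]
top disc [273.3 179.4] [16.3 82.1] [0.6306 0.1923 0.003 ]
top red [547.5 321.1] [11.9 14.4] [array([ 0.2894, -0.5761,  0.077 ]), array([ 0.29  , -0.5669,  0.095 ])]
w1 disc [505.4 264.3] [44.7 54.4] [0.6237 0.1896 0.003 ]
w1 disc [373.5 261.6] [47.4 53.6] [ 0.619  -0.0028  0.003 ]
w1 disc [305.9 260.8] [47.6 52.4] [ 0.6173 -0.101   0.003 ]
w1 red [517.4 143.4] [58.8 66.1] [array([0.436 , 0.1369, 0.077 ]), array([0.4332, 0.1267, 0.095 ])]
w2 disc [333.9 264.6] [47.1 52.2] [0.6237 0.1895 0.003 ]
w2 disc [266.7 262.7] [47.2 52.4] [0.6205 0.0916 0.003 ]
w2 disc [134.  260.4] [44.9 54.4] [ 0.6167 -0.1009  0.003 ]
w2 red [435.7 160.1] [22.1 23.2] [array([0.4544, 0.2983, 0.077 ]), array([0.4507, 0.2923, 0.095 ])]
w2 red [293.6 143.8] [56.9 58.4] [array([0.436 , 0.1401, 0.077 ]), array([0.4332, 0.1414, 0.095 ])]
mini [ 0.45950953 -0.14145901  0.016     ] beaker [ 0.45740579 -0.00919133  0.029     ]
```

View pics/w1z.png

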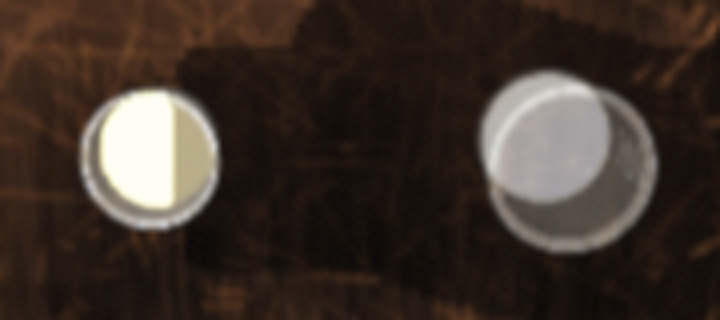

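```bash
cat >> h.py <<'E'
DISC={4:(0.6177,-0.1005),3:(0.6192,-0.0027),2:(0.6207,0.0925),1:(0.6233,0.191)}
Q=quat(np.pi)
def pick(xy,z,strength,op=1.0,zu=None):
    zu=zu or z+0.1
    bot.set_gripper(op); bot.move_ptp([*xy,z+.085],Q); bot.line_to([*xy,z],feed=.15)
    bot.set_gripper(0,strength=strength); g=bot.current_finger_gap()
    bot.line_to([*xy,z+.11],feed=.15)
    print('gap mm',g*91,bot.current_finger_gap()*91,bot.current_clock()); 
def place(d,z,op,off=(0,0)):
    x,y=DISC[d][0]+off[0],DISC[d][1]+off[1]
    bot.move_ptp([x,y,z+.08],Q); bot.line_to([x,y,z+.012],feed=.15)
    hit=bot.line_to([x,y,z+.0025],feed=.03,force_limit=6); print('hit',hit,bot.current_tool_pos())
    bot.set_gripper(op); bot.line_to([x,y,z+.12],feed=.15); print(bot.current_clock())
E
python3 - <<'E'
from h import *
d=np.load('w1.png.npz');k=d['k'];f=dict(fx=k[0],fy=k[1],cx=k[2],cy=k[3]);P=(d['p'],d['R'])
m=unproj(f,272.5,154.5,.032,P); b=unproj(f,378.2,157,.058,P); b0=unproj(f,371.2,149,.003,P)
print(m,b,b0)
pick(m[:2],.012,12,.85)
f,P=wrist('m1.png')
E
```

```text
[ 0.4559131  -0.13927604  0.032     ] [ 0.45436578 -0.01247374  0.058     ] [ 0.45424563 -0.01289864  0.003     ]
gap mm 40.263499830242104 40.14511996490766 8.7917
```

View pics/m1.png

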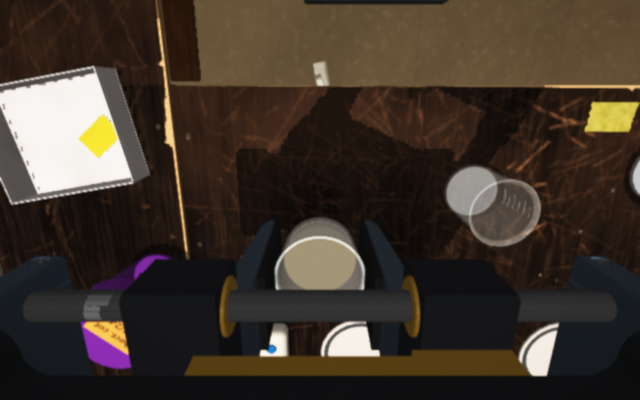

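Cup held, rim at columns 275–365, upright. I'll estimate its fore-aft offset in the pads from the rim's upper edge (row 236) and then place it.

```bash
python3 - <<'E'
from h import *
tp=np.array(bot.current_tool_pos()); f,P=wrist('m2.png')
t=np.linspace(0,2*np.pi,73)
for e in np.arange(-.006,.0061,.002):
    px=[proj(f,[tp[0]+e+.021*np.cos(a),tp[1]+.021*np.sin(a),tp[2]+.020],P) for a in t]; px=np.array(px)
    print(round(e,3),px.min(0).round(1),px.max(0).round(1))
place(4,.012,.66)
f=bot.grab_frame('scene'); save(f,'s1.png')
E
python3 -c "
import cv2;a=cv2.imread('pics/s1.png');cv2.imwrite('pics/s1z.png',cv2.resize(a[110:310,220:420],None,fx=3,fy=3))"
```

```text
-0.006 [275.  222.5] [367.1 305.3]
-0.004 [275.1 226.7] [366.9 308.9]
-0.002 [275.3 230.9] [366.7 312.6]
0.0 [275.4 235.1] [366.5 316.2]
0.002 [275.6 239.2] [366.4 319.7]
0.004 [275.8 243.4] [366.2 323.3]
0.006 [275.9 247.4] [366.1 326.8]
hit True [ 0.61809257 -0.10062192  0.01475773]
12.0167
```

View pics/s1z.png

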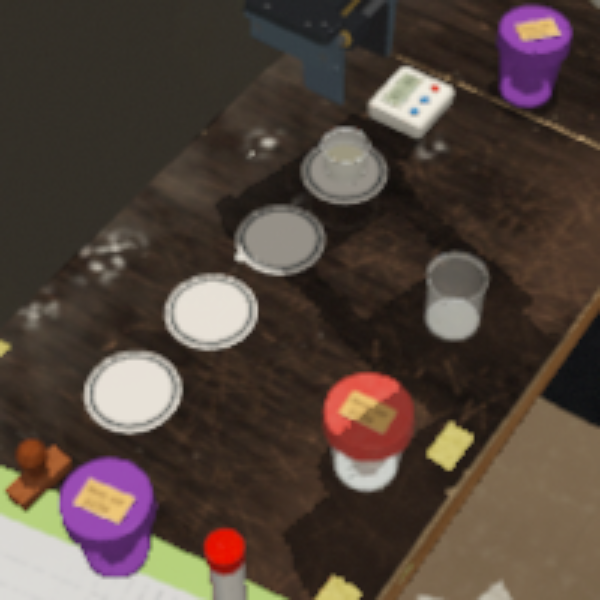

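The mini cup stands upright and centred on disc_4, next to the timer. Beaker and specimen cup next.

```bash
python3 - <<'E'
from h import *
pick((.4543,-.0127),.018,14,.95)
wrist('b1.png')
place(3,.018,.72)
pick((.4345,.1403),.057,25,1.0)
wrist('c1.png')
f=bot.grab_frame('scene'); save(f,'s2.png')
E
python3 -c "
import cv2,numpy as np;a=cv2.imread('pics/s2.png');cv2.imwrite('pics/s2z.png',cv2.resize(a[110:310,220:420],None,fx=3,fy=3))
cv2.imwrite('pics/bc.png',np.hstack([cv2.imread('pics/%s1.png'%n)[100:400,120:520] for n in 'bc']))"
```

```text
gap mm 47.087629342124295 47.19703568938525 15.7167
hit True [ 0.61961565 -0.00284881  0.02080291]
18.875
gap mm 63.718650519145754 63.37371178053541 22.5167
```

View pics/s2z.png

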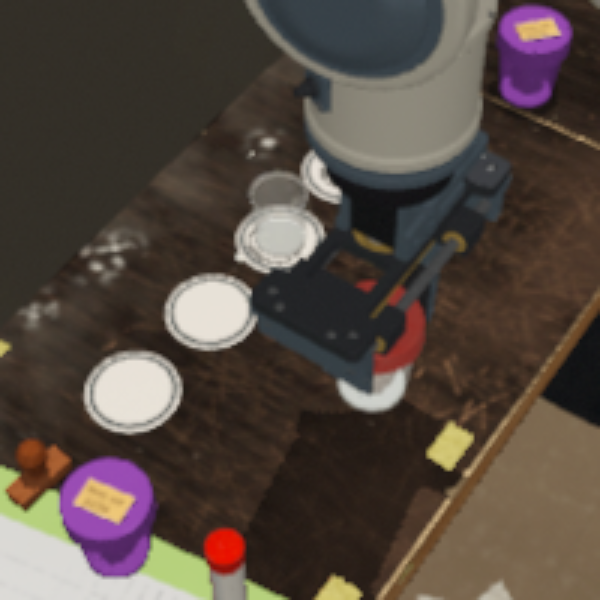

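View pics/bc.png

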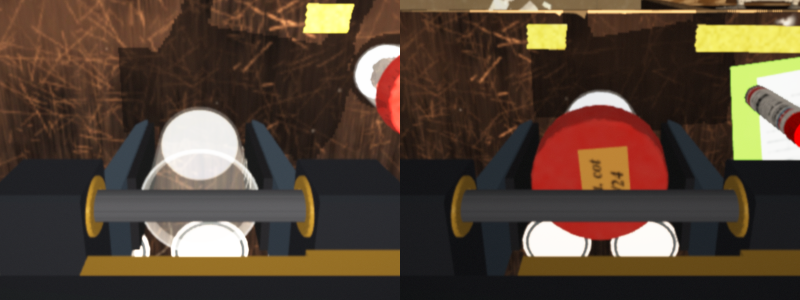

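The beaker stands centred on disc_3. The red cup is held by the lid: upper edge of the lid at row ~205 and foot in line above it. I'll compare that with the prediction and place it.

```bash
python3 - <<'E'
from h import *
tp=np.array(bot.current_tool_pos()); f,P=wrist('c2.png')
t=np.linspace(0,2*np.pi,73)
for e in np.arange(-.006,.0061,.003):
  for r,dz,n in((.033,.020,'lid'),(.024,-.057,'foot')):
    px=np.array([proj(f,[tp[0]+e+r*np.cos(a),tp[1]+r*np.sin(a),tp[2]+dz],P) for a in t])
    print(round(e,3),n,px.min(0).round(1),px.max(0).round(1))
im=f['pixels'].astype(int); r=(im[...,0]>120)&(im[...,1]<60)&(im[...,2]<60); r[:,:200]=0;r[:,460:]=0
v,u=np.where(r); print('lid top row',np.percentile(v,.3),u.min(),u.max())
E
```

```text
-0.006 lid [248.5 196.3] [393.4 326.8]
-0.006 foot [284.4 174.5] [356.5 242.7]
-0.003 lid [248.9 203. ] [393. 332.]
-0.003 foot [284.5 179. ] [356.4 246.7]
0.0 lid [249.3 209.5] [392.6 337.2]
0.0 foot [284.7 183.5] [356.3 250.7]
0.003 lid [249.7 216. ] [392.3 342.3]
0.003 foot [284.8 187.9] [356.1 254.6]
0.006 lid [250.1 222.4] [391.9 347.4]
0.006 foot [284.9 192.3] [356.  258.5]
lid top row 207.0 252 387
```

```bash
python3 - <<'E'
from h import *
place(2,.057,.92)
pick((.450,.292),.080,25,.6)
tp=np.array(bot.current_tool_pos()); f,P=wrist('j1.png')
t=np.linspace(0,2*np.pi,73)
for e in (-.004,0,.004):
  for r,dz,n in((.013,.017,'cap'),(.012,-.080,'foot')):
    px=np.array([proj(f,[tp[0]+e+r*np.cos(a),tp[1]+r*np.sin(a),tp[2]+dz],P) for a in t])
    print(round(e,3),n,px.min(0).round(1),px.max(0).round(1))
f=bot.grab_frame('scene'); save(f,'s3.png')
E
python3 -c "
import cv2,numpy as np;a=cv2.imread('pics/s3.png');cv2.imwrite('pics/s3z.png',cv2.resize(a[130:330,200:400],None,fx=3,fy=3))"
```

```text
hit True [0.62124076 0.09270009 0.06023325]
25.875
gap mm 24.69374386022891 24.907223693184694 29.6917
-0.004 cap [293.  240.6] [348.8 290.7]
-0.004 foot [304.  185.9] [336.9 217.2]
0 cap [293.2 248.6] [348.6 298. ]
0 foot [304.  191.2] [336.8 222.2]
0.004 cap [293.4 256.5] [348.4 305.2]
0.004 foot [304.1 196.5] [336.7 227.2]
```

View pics/s3z.png

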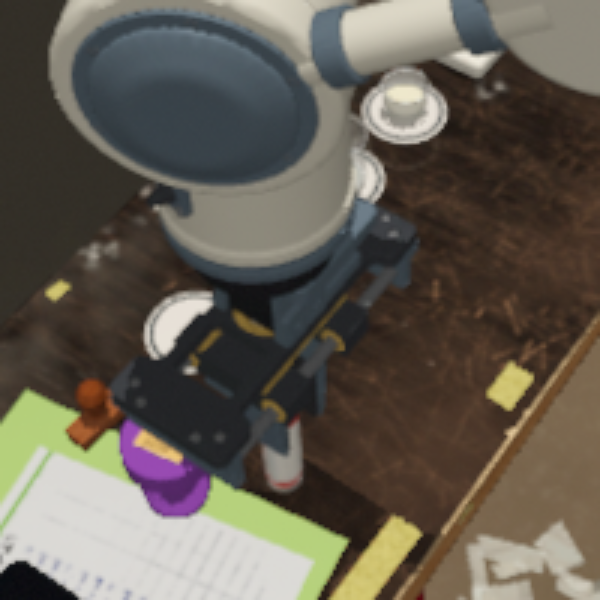

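View pics/j1.png

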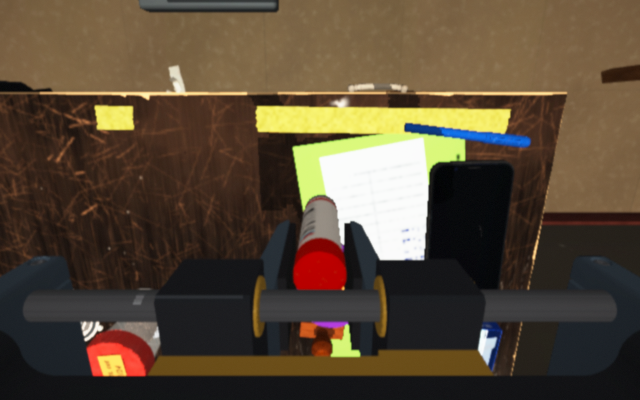

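Jar held by its cap at about (320,265), foot at about (320,200), roughly upright. Placing it on disc_1.

```bash
python3 - <<'E'
from h import *
place(1,.080,.5)
bot.move_ptp([.45,.10,.32],Q)
f,P=wrist('e1.png')
im=f['pixels'].astype(int)
r=((im[...,0]>130)&(im[...,1]<70)&(im[...,2]<70)).astype(np.uint8); r=cv2.morphologyEx(r,cv2.MORPH_CLOSE,np.ones((5,5)))
for q in cv2.findContours(r,cv2.RETR_EXTERNAL,cv2.CHAIN_APPROX_NONE)[0]:
    if cv2.contourArea(q)>60:
        e=cv2.fitEllipse(cv2.convexHull(q)); print(np.round(e[0]),[unproj(f,*e[0],z,P).round(4) for z in(.08,.1)])
bot.move_ptp([.38,-.12,.32],Q)
for n in('scene','top'):
    f=bot.grab_frame(n); save(f,n+'9.png')
print(bot.current_clock())
s=cv2.imread('pics/scene9.png')[120:290,210:410]; t=cv2.imread('pics/top9.png')[150:260,210:440]
cv2.imwrite('pics/s9z.png',cv2.resize(s,None,fx=4,fy=3.5) if 0 else cv2.resize(s,None,fx=3.5,fy=3.5,interpolation=2)); cv2.imwrite('pics/t9z.png',cv2.resize(t,None,fx=3.4,fy=3.4,interpolation=2))
E
```

```text
hit True [0.62386224 0.19130228 0.08323021]
33.025
[313. 289.] [array([0.6187, 0.0916, 0.08  ]), array([0.6062, 0.092 , 0.1   ])]
35.0083
```

View pics/s9z.png

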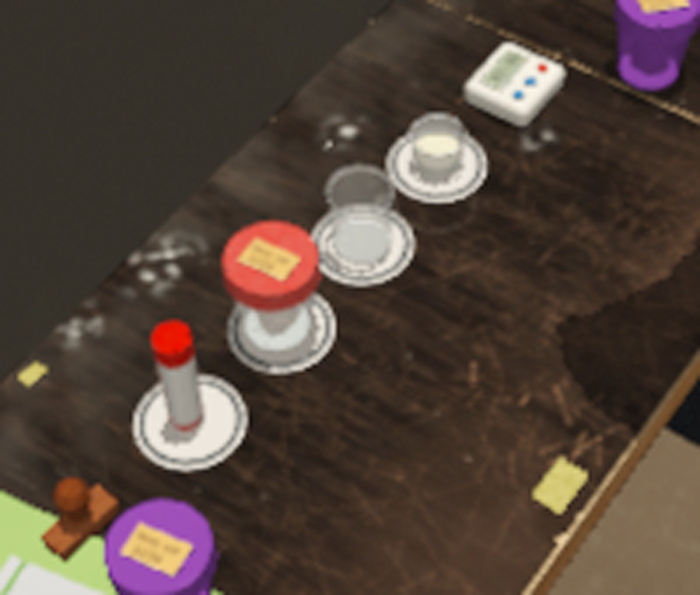

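View pics/t9z.png

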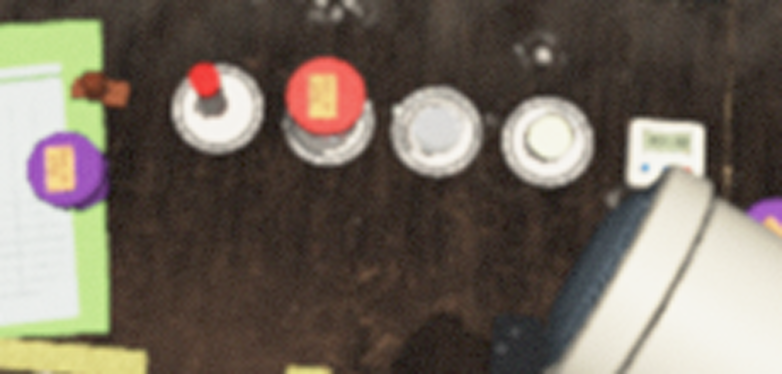

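View pics/e1.png

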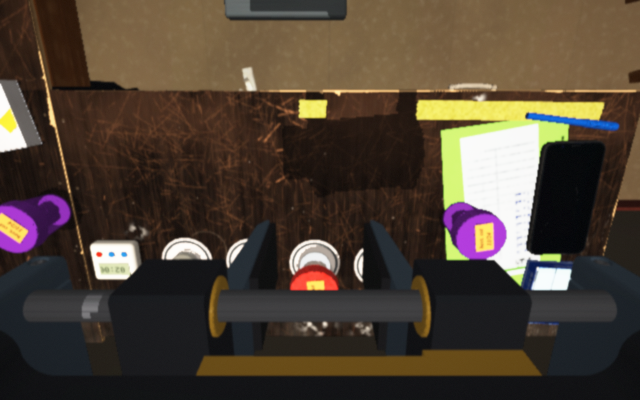

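```bash
python3 - <<'E'
from h import *
H={4:.032,3:.058,2:.077,1:.097};RD={4:(.0185,.021),3:(.0225,.024),2:(.024,.033),1:(.012,.013)}
t=np.linspace(0,2*np.pi,73)
for n,(x0,y0,w,h,s) in dict(scene=(225,140,130,130,5),top=(250,155,140,60,5.5)).items():
    f=bot.grab_frame(n);P=campose(f);a=cv2.cvtColor(f['pixels'],cv2.COLOR_RGB2BGR)[y0:y0+h,x0:x0+w]
    a=cv2.resize(a,None,fx=s,fy=s,interpolation=2)
    for d in DISC:
        for r,z,c in((RD[d][0],.003,(255,255,0)),(RD[d][1],.003+H[d],(0,255,0)),(.038,.003,(255,0,255))):
            pts=np.array([proj(f,[DISC[d][0]+r*np.cos(q),DISC[d][1]+r*np.sin(q),z],P) for q in t])
            cv2.polylines(a,[((pts-[x0,y0]+.5)*s).astype(int)],True,c,1)
    cv2.imwrite('pics/ov_%s.png'%n,a)
E
```

```text
(no output)
```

View pics/ov_scene.png

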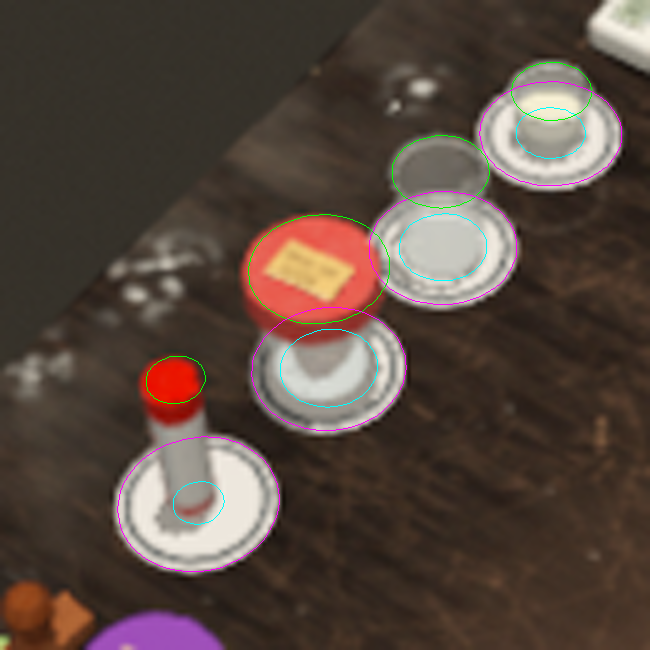

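View pics/ov_top.png

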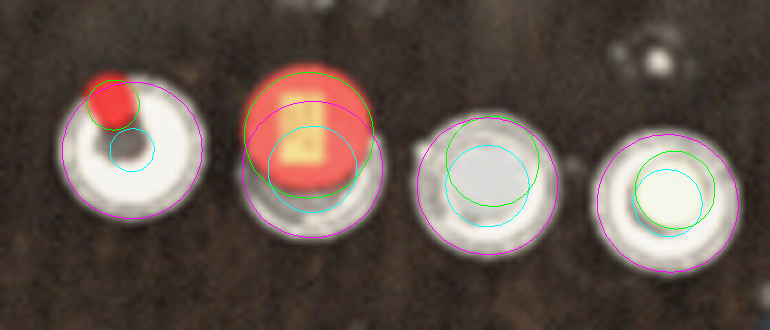

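The overlays agree within about 3 mm: every vessel is upright and in the middle of its disc, and the gripper is clear. Handing in.

```bash
python3 - <<'E'
from h import *
print(bot.current_clock()); bot.finish_job()
E
```

```text
35.1083
the job is handed in; nothing more can be done
```

All four vessels are on their discs in height order, and I handed the job in at 35.1 s of the 93 s allowed. The timer was at the robot's right end, so the order is:

| Disc | Vessel |
|---|---|
| disc_4 (next to the timer) | mini cup |
| disc_3 | beaker |
| disc_2 | red-lid specimen cup |
| disc_1 (next to the stamp) | capillary jar |

- **Final check:** in the scene and top views, with expected outlines overlaid, all four stand upright and centred to within about 3 mm. The gripper was empty and clear of everything. I did not move the timer, the stamp or the purple cups, and in those views they looked unmoved.
- **Disagreement:** while held, the specimen cup and the jar looked slightly tilted in the wrist camera, about 5–6°. After release both looked upright.
- **Not measured:** I judged the timer and stamp by eye and did not measure their positions again before handing in. I also did not check the forces against the 40 N and 120 N limits; each lowering stopped at its 6 N contact limit.

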